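# Lock the clamp of the rose-gold watch-case holder

### The job

On the watchmaker's bench, clamp the rose-gold watch case: on the holder that has this case in its nest, press the sprung black pad fully down into the blue housing and, keeping it down, slide the orange keeper fully away from the watch case so that it traps the plunger and the pad stays down when you let go. Do not touch the other holder, the one with the steel case.

Things in the scene. Friction and masses are not known exactly. Their poses are not given: they have to be found in the camera images.
- gold_holder: Fixed holder to lock: plate 190 x 80 x 12, blue housing 36 high, rose-gold watch case (diameter 42, centre at x -85) on a black nest. Origin on the bench below the rear face of the orange crossbar (keeper at 0); z up, x the way the keeper slides, away from the case. In mm here: plate x -115 to 75; black press pad x -40 to 18, y -11 to 11, top 64 high when up; press at x about -22, y 0.
- gold_plunger (a joint): Pad with its steel clamp arm (top 63 high, from the pad back over the case), pressed straight down, in m: 0 up, 0.014 at its stop. The spring resists with 4 N (up) to 11 N (stop) and lifts the pad at once when let go. From 0.011 down the keeper can pass over the steel nose at the plunger's far end; trapped and let go, the pad stays near 0.010.
- gold_keeper (a joint): Orange keeper's slide along the holder's x, m: starts 0 to 0.003, stop 0.022; 2 N friction, stays put. With the pad up the nose stops it at 0.004; from 0.012 it traps. Handle: arch over the pad, crossbar 51 wide, x 0 to 8 mm (at 0), z 68 to 80; push its rear face with the fingers that hold the pad down, sliding along the pad. Runners beside the pad are 43 high, tongue ahead 48.
- steel_holder: The other holder, not to be touched: same frame, sizes, colours and mechanism, but with a steel-grey watch case in its nest.

How it is judged:
By the outcome, as a careful person would: the job done as asked, in the order asked, and still so for the second after the job is handed in, with the robot touching nothing.
It also fails if it takes over 32 s, if anything falls off the work surface, if the arm or the gripper's body presses on something with over 40 N, if the wrist force passes 120 N, or if a joint passes its speed limit or range.

### The arm

A 7-joint arm with a two-finger parallel gripper is mounted at the origin on the work surface. World frame = base frame: x ahead of the robot, y to its left, z up, the work surface at z = 0. Lengths are in m, angles in rad, forces in N, time in s.
With the tool pointing down it reaches from about 0.4 to 0.85 m from the base axis. Payload 10.4 kg.
Tool frame: the origin (TCP) lies midway between the tips of the shut fingers; the grasp point (between the pads) lies 19 mm behind it; z points along the fingers, y is the line along which they close (so a half turn about z gives the same grasp; the last joint's range is limited). The gripper opens to 87 mm and grips with 3 to 60 N. Pads are 19 mm wide; open, the fingers measure 117 mm over their backs; the gripper's body (75 mm by 190 mm) begins 51 mm behind the grasp point.
Start: joints at [-1.227, 0.332, -0.065, 1.46, 0.022, 1.35, -0.088], TCP at [0.224, 0.583, 0.194] pointing down, gripper open.
Joint ranges: [-2.6, 2.6], [-0.5, 2.12], [-1.47, 1.34], [0.16, 2.42], [-1.27, 4.41], [0.06, 2.06], [-2.6, 2.6]. Speed limits (rad/s): [2.22, 2.22, 2.79, 2.79, 3.14, 3.14, 3.14].

### API

Orientations are given as a unit quaternion [x, y, z, w].
In Python, from bench import sensors, eyes, order gives the robot as it stands.
- The arm moves only by the tool arm_command, never from a script. Its argument "steps" is a list of rows, each an object with "rot": the turn, a rotation vector about the world's x, y, z in degrees, a list of three; "slide": the shift along the world's x, y, z in m, a list of three; "grip": the opening, from 0 (shut) to 1 (fully open). A call has exactly 8 rows; each row shifts and turns the commanded pose from where the row before left it; what a row does not reach is not made up. A row lasts 1/8 s, in which the tool goes at most 62.5 mm and 10.7 degrees, less where a joint would pass 70% of its speed; a pose out of reach is approached as far as the arm can. A call with a gripper value outside its range is refused whole. The fingers move at their own pace and stop on an object; "newtons" is the grip in N (left out, the last holds). Time passes only in rows, so rows that do not move let the fingers close, or fill a call up. It gives the time, the measured TCP pose, the force, the opening and the grip force at its end, in the units of the state.
- sensors.read_state(): the state, without advancing time (a new reading comes with each control period).
- eyes.camera(name): name is "scene" or "top" or "wrist"; returns a dict with "pixels" (480x640x3 uint8, red, green, blue), "intrinsics" (3x3 intrinsics, pixels), "pose" (4x4, takes a point from camera to world coordinates). Camera axes: x right, y down, z forward; pixel columns grow to the right and rows downward; lengths in m; the calibration is good to about 2 mm. A picture is of the moment at which its call begins. There is no depth.
- order.close_job(): hands the job in; it is judged then, once.
Trained networks look in a picture, given as the dict that the camera call returned (one of the last four; its "shot" number tells which), for a name from the list of things; names that differ only in an ending like _2 or _b are one class to them, and where a whole thing is asked for, a point or a joint stands for the part that bears it (a point fixed in the world has none). Each returns a list of dicts, best first, with "conf" (0 to 1); they miss things now and then, are a little off and sometimes report something else, mostly with a low value. They report only what shows in the picture. A call takes as long as a camera call.
- eyes.look_for(name, picture): "bbox" ([left, top, right, bottom] in pixels, round what is visible of it).
The state is a dict: "time": time; "joint_positions": joint angles; "joint_vel": joint speeds; "joint_torque": joint torques, N m; "ee_pos": TCP position; "eef_rot": TCP orientation; "ft_force": force on the tool from outside, world axes, zero at the start; "torque": the same for the moment, N m; "width": finger opening in m; "grip_force": force on a finger pad.
Only numpy, scipy, OpenCV 4.12 (cv2) and the standard library are available. Lean on these libraries where they do the work, as an engineer would, in place of code of your own. Each camera call takes 0.05 s, during which the arm holds its last target. There are 200 camera calls.

## Working session

There is one attempt and no reset: what is moved stays moved. The work goes in short steps, Python scripts to look and compute and a tool call to move; the robot and the scene stay as the last step left them, time stands still between calls to the robot, and variables do not carry over. Pictures are saved under pics/ and viewed, at most 10 in all, crops included, and the job is handed in when it is done.

Besides the shell and the picture viewer there is one more tool, called as a command line: name --argument value ..., lists and objects as JSON in quotes. arm_command: Moves the arm, as the interface text tells. Its arguments: {"type":"object","properties":{"steps":{"type":"array","items":{"type":"object","properties":{"rot":{"type":"array","items":{"type":"number"}},"slide":{"type":"array","items":{"type":"number"}},"grip":{"type":"number"}}}},"newtons":{"type":"number"}},"required":["steps"]}

```bash
mkdir -p pics
python3 - <<'E'
from bench import sensors, eyes, order
import cv2,numpy as np
s=sensors.read_state();print(s['time'],s['ee_pos'],s['eef_rot'],s['width'])
for c in('top','scene'):
    p=eyes.camera(c);cv2.imwrite(f'pics/{c}0.png',p['pixels'][:,:,::-1])
    print(c,p['intrinsics'].tolist(),np.round(p['pose'],4).tolist())
    for n in('gold_holder','steel_holder','gold_plunger','gold_keeper'):
        print(n,[(np.round(d['bbox']),round(d['conf'],2)) for d in eyes.look_for(n,p)[:3]])
E
```

```text
0.0 [0.22398659 0.58302653 0.19364224] [ 1.82348350e-01  9.83233724e-01 -7.15285754e-04 -1.04914417e-04] 0.08664971891971203
top [[483.77757368592387, 0.0, 322.1090059871655], [0.0, 483.77757368592387, 238.5794414578183], [0.0, 0.0, 1.0]] [[0.0084, -0.9806, 0.1957, 0.4154], [-0.9998, -0.0049, 0.0187, -0.0002], [-0.0174, -0.1958, -0.9805, 0.7156], [0.0, 0.0, 0.0, 1.0]]
gold_holder [(array([414., 194., 531., 332.]), 0.97)]
steel_holder [(array([164., 170., 273., 302.]), 0.97)]
gold_plunger [(array([438., 202., 515., 304.]), 0.69)]
gold_keeper [(array([437., 213., 491., 254.]), 0.66)]
scene [[467.4373726892479, 0.0, 323.670435159579], [0.0, 467.4373726892479, 240.73607012145348], [0.0, 0.0, 1.0]] [[0.7467, 0.5585, -0.3614, 0.7949], [0.665, -0.6144, 0.4246, -0.3059], [0.0151, -0.5574, -0.8301, 0.6121], [0.0, 0.0, 0.0, 1.0]]
gold_holder [(array([144., 293., 293., 372.]), 0.85)]
steel_holder [(array([362., 136., 448., 244.]), 0.77)]
gold_plunger [(array([154., 300., 283., 341.]), 0.62)]
gold_keeper [(array([223., 292., 267., 349.]), 0.81)]
```

View pics/top0.png

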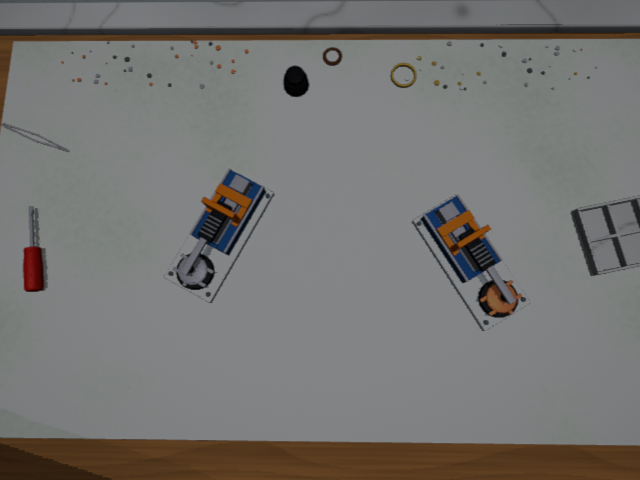

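View pics/scene0.png

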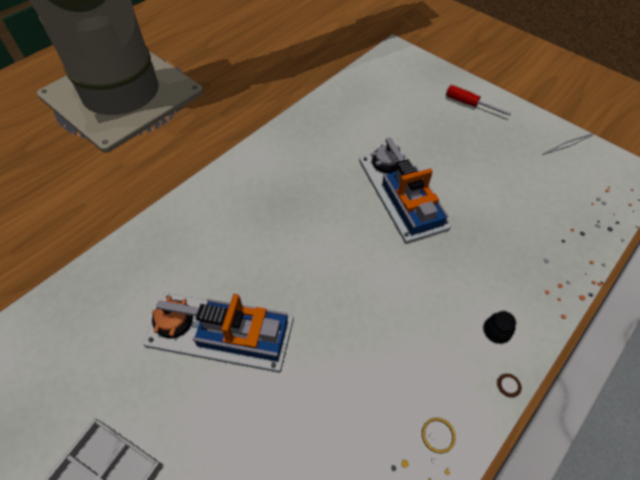

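```bash
cat > h.py <<'E'
import numpy as np
def ray(p,uv,z):
    K=np.array(p['intrinsics']);T=np.array(p['pose'])
    d=T[:3,:3]@np.linalg.inv(K)@[uv[0],uv[1],1];o=T[:3,3]
    return o+d*(z-o[2])/d[2]
def proj(p,X):
    K=np.array(p['intrinsics']);T=np.array(p['pose'])
    c=(np.atleast_2d(X)-T[:3,3])@T[:3,:3];u=c@K.T
    return u[:,:2]/u[:,2:]
def hold(q,P): # q=(x,y,yaw)
    c,s=np.cos(q[2]),np.sin(q[2]);P=np.atleast_2d(P)/1000.
    return np.c_[q[0]+c*P[:,0]-s*P[:,1],q[1]+s*P[:,0]+c*P[:,1],P[:,2]]
E
python3 - <<'E'
import cv2
a=cv2.imread('pics/top0.png')[180:345,400:545];b=cv2.imread('pics/scene0.png')[280:385,135:305]
cv2.imwrite('pics/c1.png',cv2.resize(a,None,fx=3.6,fy=3.6,interpolation=cv2.INTER_CUBIC))
cv2.imwrite('pics/c2.png',cv2.resize(b,None,fx=4.5,fy=4.5,interpolation=cv2.INTER_CUBIC))
E
```

```text
(no output)
```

View pics/c1.png

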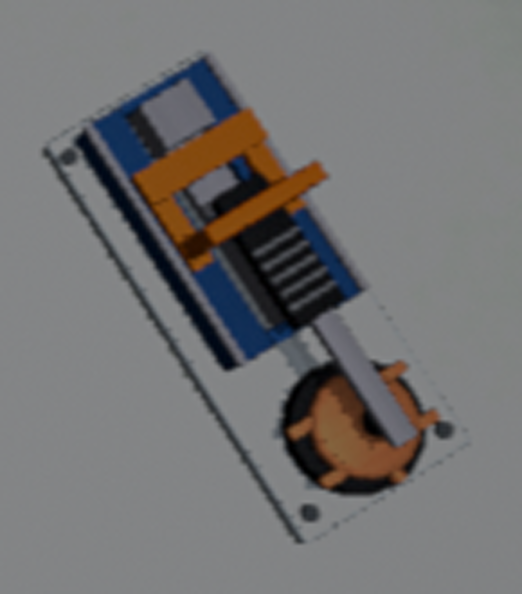

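View pics/c2.png

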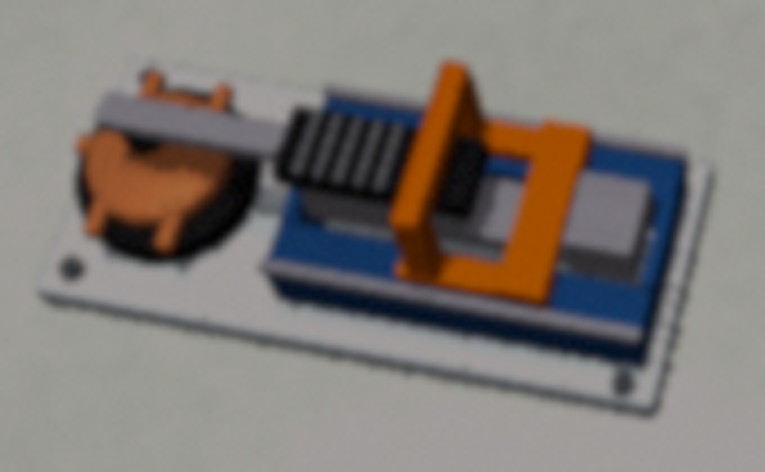

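Run:
```python
from h import *
from bench import eyes
from scipy.optimize import least_squares
import json
t=eyes.camera('top');s=eyes.camera('scene')
A=np.array([[45,150],[300,541],[468,440],[207,55]])/3.6+[400,180]
PA=[[75,40,12],[-115,40,12],[-115,-40,12],[75,-40,12]]
B=np.array([[43,292],[655,407],[712,163]])/4.5+[135,280]
PB=[[-115,-40,12],[75,-40,12],[75,40,12]]
# crossbar top (k free): top view ends rear corners; 
for use in('t','s','ts'):
    f=lambda q:np.r_[(proj(t,hold(q,PA))-A).ravel()*('t' in use),(proj(s,hold(q,PB))-B).ravel()*('s' in use)]
    r=least_squares(f,[.45,-.25,.56],x_scale=[.1,.1,.1]);print(use,np.round(r.x,4),np.degrees(r.x[2]),np.round(r.fun,1))
q=r.x
for n,P in dict(press=[-22,0,64],rear_bar=[0,0,80],case=[-85,0,30]).items():
    print(n,hold(q,P).round(4),(proj(t,hold(q,P))-[400,180])*3.6,(proj(s,hold(q,P))-[135,280])*4.5)
```

```text
t [ 0.5407 -0.1931  0.5419] 31.046372630902148 [-0.8 -1.5  0.8  1.8  0.6  0.9 -0.8 -1.6 -0.  -0.  -0.  -0.  -0.  -0. ]
s [ 0.5436 -0.193   0.5429] 31.103950343328005 [-0.  -0.   0.  -0.   0.  -0.  -0.  -0.  -1.9 -0.3  0.6  0.6  1.3 -0.7]
ts [ 0.542  -0.1931  0.5417] 31.039489482875837 [-0.8 -2.3  0.8  0.9  0.5  0.1 -0.8 -2.4 -2.6 -1.1 -0.4 -0.2  0.5 -1.4]
press [[ 0.5231 -0.2044  0.064 ]] [[293.91428888 271.63761456]] [[341.96249084 145.78584152]]
rear_bar [[ 0.542  -0.1931  0.08  ]] [[273.44420916 214.16929424]] [[407.77048844 134.85768798]]
case [[ 0.4691 -0.2369  0.03  ]] [[358.88339623 423.06429272]] [[160.93132808 157.67088799]]
```

arm_command --steps '[{"rot": [0,0,-8],"slide": [0.03,-0.049,0],"grip": 0},{"rot": [0,0,-8],"slide": [0.03,-0.049,0],"grip": 0},{"rot": [0,0,-8],"slide": [0.03,-0.049,0],"grip": 0},{"rot": [0,0,-8],"slide": [0.03,-0.049,0],"grip": 0},{"rot": [0,0,-8],"slide": [0.03,-0.049,0],"grip": 0},{"rot": [0,0,-8],"slide": [0.03,-0.049,0],"grip": 0},{"rot": [0,0,-8],"slide": [0.03,-0.049,0],"grip": 0},{"rot": [0,0,-8],"slide": [0.03,-0.049,0],"grip": 0}]' --newtons 20

```text
time: 1.6
ee_pos: [0.4649, 0.1898, 0.1948]
eef_rot: [0.677, 0.736, 0.001, 0.0]
ft_force: [-0.0, 0.6, 0.0]
width: 0.0148
grip_force: 0.0
```

arm_command --steps '[{"rot": [0,0,-8],"slide": [0.007,-0.049,0],"grip": 0},{"rot": [0,0,-8],"slide": [0.007,-0.049,0],"grip": 0},{"rot": [0,0,-8],"slide": [0.007,-0.049,0],"grip": 0},{"rot": [0,0,-8],"slide": [0.007,-0.049,0],"grip": 0},{"rot": [0,0,-8],"slide": [0.007,-0.049,0],"grip": 0},{"rot": [0,0,-8],"slide": [0.007,-0.049,0],"grip": 0},{"rot": [0,0,-8],"slide": [0.007,-0.049,0],"grip": 0},{"rot": [0,0,-8],"slide": [0.007,-0.049,0],"grip": 0}]'

```text
time: 2.6
ee_pos: [0.5204, -0.202, 0.1948]
eef_rot: [0.964, 0.265, 0.0, 0.0]
ft_force: [0.5, 0.6, 0.0]
width: 0.0003
grip_force: 0.0
```

Run:
```python
from h import *
from bench import sensors, eyes
import cv2
s=sensors.read_state();print(s['time'],s['ee_pos'])
p=eyes.camera('wrist');im=p['pixels'][:,:,::-1].copy()
q=[.542,-.1931,.5417]
def draw(P,c):
    u=proj(p,hold(q,P)).round().astype(int);cv2.polylines(im,[u.reshape(-1,1,2)],True,c,1)
draw([[75,40,12],[-115,40,12],[-115,-40,12],[75,-40,12]],(0,255,0))
draw([[-40,-11,64],[-40,11,64],[18,11,64],[18,-11,64]],(255,0,255))
draw([[0,-25.5,80],[0,25.5,80],[8,25.5,80],[8,-25.5,80]],(255,255,0))
print(np.round(p['pose'],3))
cv2.imwrite('pics/w1.png',im)
```

```text
2.6 [ 0.52035006 -0.2019714   0.19479604]
[[ 0.511 -0.823 -0.247  0.589]
 [-0.859 -0.49  -0.146 -0.162]
 [-0.     0.287 -0.958  0.385]
 [ 0.     0.     0.     1.   ]]
```

View pics/w1.png

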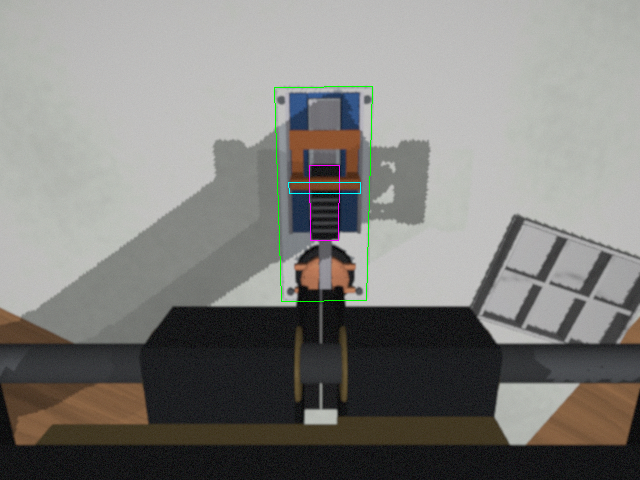

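arm_command --steps '[{"rot": [0,0,0.3],"slide": [0.0025,-0.0025,-0.02],"grip": 0},{"slide": [0,0,-0.03],"grip": 0},{"slide": [0,0,-0.03],"grip": 0},{"slide": [0,0,-0.03],"grip": 0},{"slide": [0,0,-0.015],"grip": 0},{"slide": [0,0,-0.003],"grip": 0},{"slide": [0,0,-0.003],"grip": 0},{"slide": [0,0,-0.003],"grip": 0}]'

```text
schema error: expected keys rot, slide, grip
```

arm_command --steps '[{"slide": [0,0,-0.002],"grip": 0},{"slide": [0,0,-0.002],"grip": 0},{"slide": [0,0,-0.002],"grip": 0},{"slide": [0,0,-0.002],"grip": 0},{"slide": [0,0,0],"grip": 0},{"slide": [0,0,0],"grip": 0},{"slide": [0,0,0],"grip": 0},{"slide": [0,0,0],"grip": 0}]'

```text
schema error: expected keys rot, slide, grip
```

arm_command --steps '[{"rot": [0,0,0.3],"slide": [0.0025,-0.0025,-0.02],"grip": 0},{"rot": [0,0,0],"slide": [0,0,-0.03],"grip": 0},{"rot": [0,0,0],"slide": [0,0,-0.03],"grip": 0},{"rot": [0,0,0],"slide": [0,0,-0.03],"grip": 0},{"rot": [0,0,0],"slide": [0,0,-0.015],"grip": 0},{"rot": [0,0,0],"slide": [0,0,-0.003],"grip": 0},{"rot": [0,0,0],"slide": [0,0,-0.003],"grip": 0},{"rot": [0,0,0],"slide": [0,0,-0.003],"grip": 0}]'

```text
time: 3.65
ee_pos: [0.5233, -0.2032, 0.0612]
eef_rot: [0.963, 0.27, 0.001, 0.0]
ft_force: [-0.1, 0.1, 0.6]
width: 0.0005
grip_force: 0.0
```

arm_command --steps '[{"rot": [0,0,0],"slide": [0,0,-0.001],"grip": 0},{"rot": [0,0,0],"slide": [0,0,-0.001],"grip": 0},{"rot": [0,0,0],"slide": [0,0,-0.001],"grip": 0},{"rot": [0,0,0],"slide": [0,0,-0.001],"grip": 0},{"rot": [0,0,0],"slide": [0,0,0],"grip": 0},{"rot": [0,0,0],"slide": [0,0,0],"grip": 0},{"rot": [0,0,0],"slide": [0,0,0],"grip": 0},{"rot": [0,0,0],"slide": [0,0,0],"grip": 0}]'

```text
time: 4.65
ee_pos: [0.5226, -0.203, 0.0565]
eef_rot: [0.963, 0.27, 0.0, 0.0]
ft_force: [0.0, -1.1, -0.7]
width: 0.0003
grip_force: 0.0
```

Run:
```python
from h import *
from bench import sensors, eyes
import cv2
s=sensors.read_state();print(s['time'],s['ee_pos'],s['ft_force'])
p=eyes.camera('scene');im=p['pixels'][:,:,::-1]
cv2.imwrite('pics/s2.png',cv2.resize(im[250:390,130:310],None,fx=4.2,fy=4.2,interpolation=cv2.INTER_CUBIC))
```

```text
4.65 [ 0.52263635 -0.20302537  0.05648041] [ 0.02653835 -1.10646101 -0.72810533]
```

View pics/s2.png

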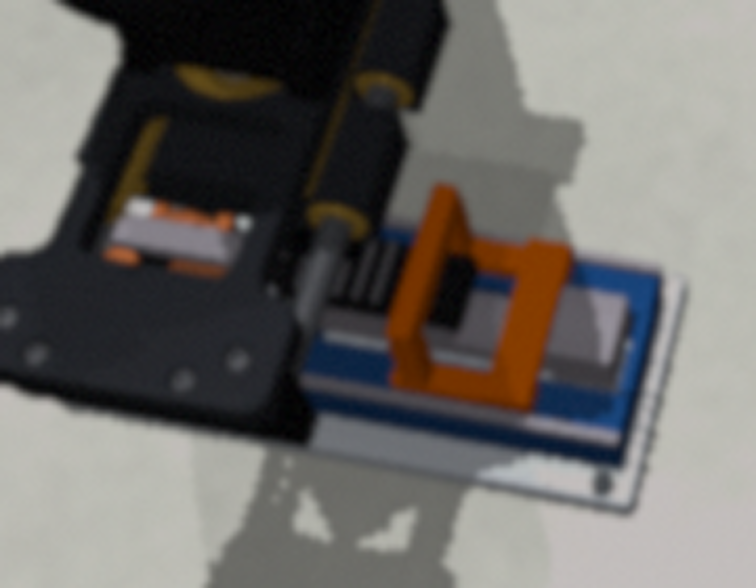

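Run:
```python
from h import *
from bench import sensors, eyes
import cv2
s=sensors.read_state();e=np.array(s['ee_pos']);print(e,s['ft_force'],s['joint_torque'])
p=eyes.camera('scene');q=[.542,-.1931,.5417]
f=lambda X:(proj(p,X)-[130,250])*4.2
print('tcp',f(e),'padup',f(hold(q,[[-40,-11,64],[-12,-11,64],[-40,11,64]])),'down',f(hold(q,[[-40,-11,50],[-12,-11,50]])))
w=eyes.camera('wrist');im=w['pixels'][:,:,::-1].copy()
u=proj(w,e)[0];print('wrist tcp',u)
cv2.circle(im,tuple(int(v) for v in u),3,(0,255,0),1)
cv2.imwrite('pics/w2.png',cv2.resize(im[60:340,180:480],None,fx=2.1,fy=2.1,interpolation=cv2.INTER_CUBIC))
```

```text
[ 0.52263919 -0.20306693  0.05649711] [ 0.03266009 -0.11134866  0.00229263] [-7.12377841e-04 -4.81403947e+01  9.69533801e+00 -3.33825016e+01
 -5.84197941e-02 -3.76003751e-03 -1.13806068e-04]
tcp [[346.98582148 268.64923666]] padup [[271.18114028 284.51534649]
 [360.50249723 300.99563833]
 [295.26391737 219.79955862]] down [[280.93362916 303.6727732 ]
 [368.56886689 319.9153117 ]]
wrist tcp [318.82438755 285.58922089]
```

View pics/w2.png

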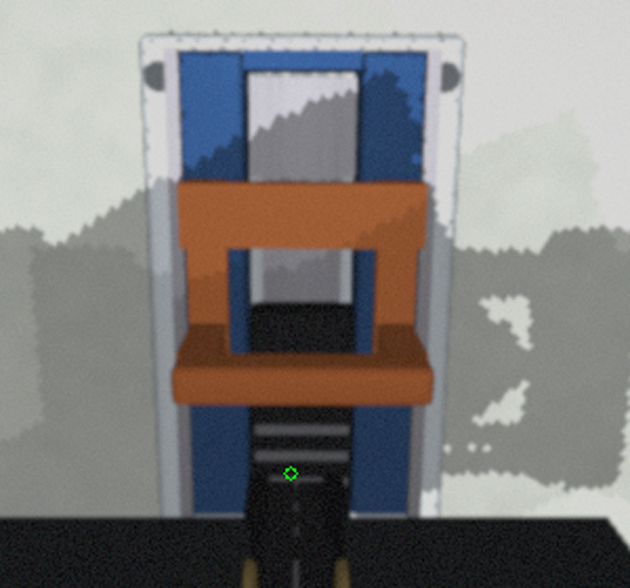

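arm_command --steps '[{"rot": [0,0,0],"slide": [0,0,-0.001],"grip": 0},{"rot": [0,0,0],"slide": [0,0,-0.001],"grip": 0},{"rot": [0,0,0],"slide": [0,0,-0.001],"grip": 0},{"rot": [0,0,0],"slide": [0,0,-0.001],"grip": 0},{"rot": [0,0,0],"slide": [0,0,0],"grip": 0},{"rot": [0,0,0],"slide": [0,0,0],"grip": 0},{"rot": [0,0,0],"slide": [0,0,0],"grip": 0},{"rot": [0,0,0],"slide": [0,0,0],"grip": 0}]'

```text
time: 5.8
ee_pos: [0.5227, -0.203, 0.0525]
eef_rot: [0.963, 0.27, 0.0, 0.0]
ft_force: [0.4, 0.1, 0.5]
width: 0.0005
grip_force: 0.0
```

Run:
```python
from h import *
from bench import sensors, eyes
import cv2
s=sensors.read_state();print(s['ee_pos'],s['ft_force'])
p=eyes.camera('scene');im=p['pixels'][:,:,::-1]
cv2.imwrite('pics/s3.png',cv2.resize(im[270:380,190:305],None,fx=5,fy=5,interpolation=cv2.INTER_CUBIC))
```

```text
[ 0.52267061 -0.20304301  0.05250711] [0.41666485 0.11938075 0.46422686]
```

View pics/s3.png

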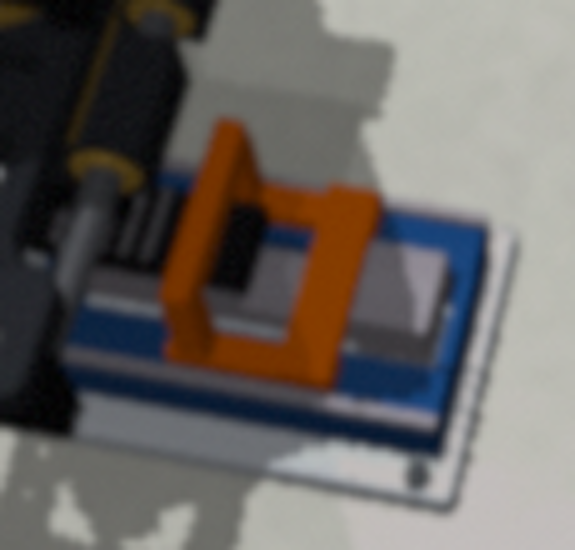

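arm_command --steps '[{"rot": [0,0,0],"slide": [0,0,-0.001],"grip": 0},{"rot": [0,0,0],"slide": [0,0,-0.001],"grip": 0},{"rot": [0,0,0],"slide": [0,0,-0.001],"grip": 0},{"rot": [0,0,0],"slide": [0,0,0],"grip": 0},{"rot": [0,0,0],"slide": [0,0,0],"grip": 0},{"rot": [0,0,0],"slide": [0,0,0],"grip": 0},{"rot": [0,0,0],"slide": [0,0,0],"grip": 0},{"rot": [0,0,0],"slide": [0,0,0],"grip": 0}]'

```text
time: 6.85
ee_pos: [0.5226, -0.203, 0.0495]
eef_rot: [0.963, 0.27, 0.0, 0.0]
ft_force: [-0.8, 0.1, 0.4]
width: 0.0003
grip_force: 0.0
```

Run:
```python
from h import *
from bench import sensors, eyes
import cv2
s=sensors.read_state();print(s['ee_pos'],s['ft_force'],s['torque'])
w=eyes.camera('wrist');im=w['pixels'][:,:,::-1].copy();e=np.array(s['ee_pos'])
q=[.542,-.1931,.5417]
print(np.round(w['pose'],4).tolist(),'tcp',proj(w,e))
for z in(64,50): print(z,proj(w,hold(q,[[-40,11,z],[18,11,z],[18,-11,z]])).round(1).tolist())
a=cv2.resize(im[180:320,240:400],None,fx=5,fy=4.2,interpolation=cv2.INTER_CUBIC)
a=np.clip(a.astype(float)*2.5,0,255).astype('uint8')
cv2.imwrite('pics/w3.png',a)
```

```text
[ 0.52264385 -0.20302685  0.04948928] [-0.80199181  0.11247375  0.35655805] [-0.06900884  0.03571459  0.02860476]
[[0.5193, -0.8184, -0.246, 0.5915], [-0.8546, -0.4976, -0.1488, -0.1623], [-0.0006, 0.2875, -0.9578, 0.2396], [0.0, 0.0, 0.0, 1.0]] tcp [[318.75858285 285.53691795]]
64 [[297.6, 335.2], [296.0, 210.6], [348.9, 210.9]]
50 [[299.0, 320.8], [297.8, 203.6], [346.9, 203.9]]
```

View pics/w3.png

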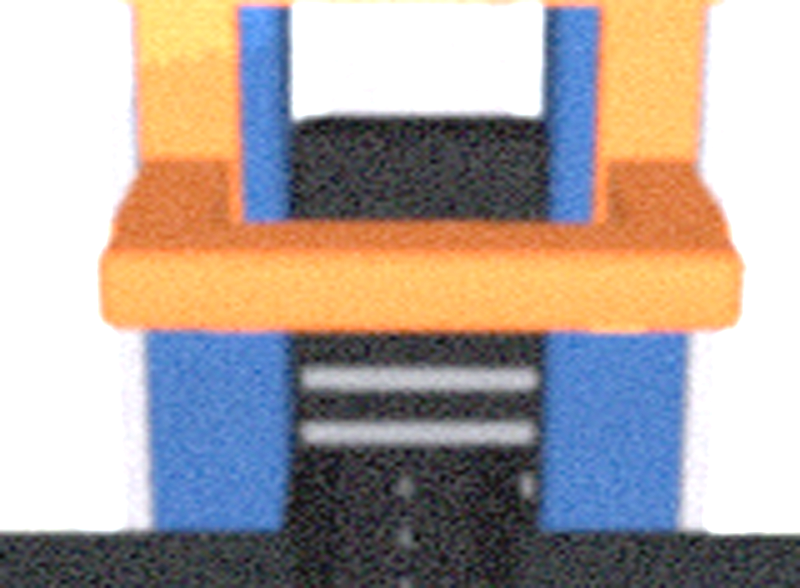

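arm_command --steps '[{"rot": [0,0,0],"slide": [0,0,-0.001],"grip": 0},{"rot": [0,0,0],"slide": [0,0,-0.001],"grip": 0},{"rot": [0,0,0],"slide": [0,0,-0.001],"grip": 0},{"rot": [0,0,0],"slide": [0,0,-0.001],"grip": 0},{"rot": [0,0,0],"slide": [0,0,0],"grip": 0},{"rot": [0,0,0],"slide": [0,0,0],"grip": 0},{"rot": [0,0,0],"slide": [0,0,0],"grip": 0},{"rot": [0,0,0],"slide": [0,0,0],"grip": 0}]'

```text
time: 7.9
ee_pos: [0.5226, -0.2031, 0.0455]
eef_rot: [0.963, 0.27, 0.0, 0.0]
ft_force: [-0.5, 0.6, 0.1]
width: 0.0007
grip_force: 0.0
```

Run:
```python
from h import *
from bench import sensors, eyes
import cv2
s=sensors.read_state();e=np.array(s['ee_pos']);print(e,s['ft_force'])
sc=eyes.camera('scene');w=eyes.camera('wrist');q=[.542,-.1931,.5417]
S=cv2.imread('pics/scene0.png');N=sc['pixels'][:,:,::-1].copy();W=w['pixels'][:,:,::-1].copy()
R=lambda a,f:np.clip(cv2.resize(a,(400,300),interpolation=cv2.INTER_CUBIC)*f,0,255).astype('uint8')
A=R(S[292:352,195:275].astype(np.float32),2.);B=R(N[292:352,195:275].astype(np.float32),2.)
C=R(W[180:330,220:420].astype(np.float32),2.)
D=R(N[200:380,90:330].astype(np.float32),2.5)
tip=lambda dx,dz:e+np.array([np.cos(.5417)*dx,np.sin(.5417)*dx,dz])
for dx in(0,.0095):
  for dz in(0,.01,.02):
    u=proj(sc,tip(dx,dz))[0];v=proj(w,tip(dx,dz))[0]
    print(dx,dz,'scene',u.round(1),'wrist',v.round(1))
u=proj(sc,tip(0,0))[0];cv2.circle(B,(int((u[0]-195)*5),int((u[1]-292)*5)),4,(0,255,0),2)
cv2.imwrite('pics/m.png',np.vstack([np.hstack([A,B]),np.hstack([C,D])]))
```

```text
[ 0.52264298 -0.20309282  0.04548845] [-0.53729534  0.61081739  0.08002801]
0 0 scene [214.1 317.6] wrist [318.9 285.6]
0 0.01 scene [212.7 314.3] wrist [318.8 294.2]
0 0.02 scene [211.3 311. ] wrist [318.7 303.7]
0.0095 0 scene [221.1 318.9] wrist [318.9 266.8]
0.0095 0.01 scene [219.8 315.6] wrist [318.8 274.6]
0.0095 0.02 scene [218.5 312.3] wrist [318.7 283.2]
```

View pics/m.png

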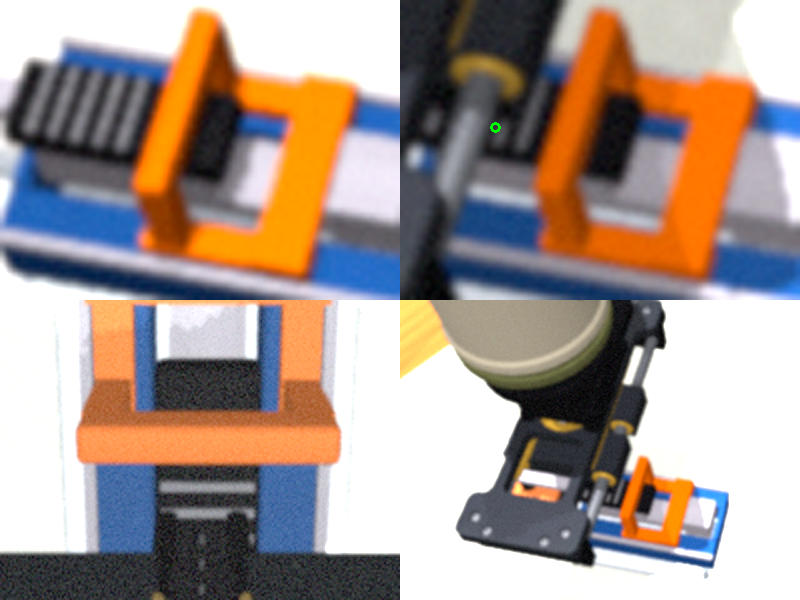

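arm_command --steps '[{"rot": [0,0,0],"slide": [0,0,-0.001],"grip": 0},{"rot": [0,0,0],"slide": [0,0,-0.001],"grip": 0},{"rot": [0,0,0],"slide": [0,0,-0.001],"grip": 0},{"rot": [0,0,0],"slide": [0,0,-0.001],"grip": 0},{"rot": [0,0,0],"slide": [0,0,-0.001],"grip": 0},{"rot": [0,0,0],"slide": [0,0,0],"grip": 0},{"rot": [0,0,0],"slide": [0,0,0],"grip": 0},{"rot": [0,0,0],"slide": [0,0,0],"grip": 0}]'

```text
time: 9.0
ee_pos: [0.5227, -0.2031, 0.0405]
eef_rot: [0.963, 0.27, 0.0, 0.0]
ft_force: [0.1, 0.8, 0.3]
width: 0.0004
grip_force: 0.0
```

arm_command --steps '[{"rot": [0,0,0],"slide": [0,0,-0.001],"grip": 0},{"rot": [0,0,0],"slide": [0,0,-0.001],"grip": 0},{"rot": [0,0,0],"slide": [0,0,-0.001],"grip": 0},{"rot": [0,0,0],"slide": [0,0,-0.001],"grip": 0},{"rot": [0,0,0],"slide": [0,0,0],"grip": 0},{"rot": [0,0,0],"slide": [0,0,0],"grip": 0},{"rot": [0,0,0],"slide": [0,0,0],"grip": 0},{"rot": [0,0,0],"slide": [0,0,0],"grip": 0}]'

```text
time: 10.0
ee_pos: [0.5227, -0.2031, 0.0365]
eef_rot: [0.963, 0.27, 0.0, 0.0]
ft_force: [-0.1, -0.0, 0.2]
width: 0.0003
grip_force: 0.1
```

Run:
```python
from h import *
from bench import sensors, eyes
import cv2
S=cv2.imread('pics/scene0.png',0).astype(int)
N=cv2.cvtColor(eyes.camera('scene')['pixels'],cv2.COLOR_RGB2GRAY).astype(int)
print('scene before/now, pad front col 236-238'); 
for c in(236,239): print(S[312:338,c].tolist(),N[312:338,c].tolist())
w=eyes.camera('wrist');g=cv2.cvtColor(w['pixels'],cv2.COLOR_RGB2GRAY).astype(float)
cv2.imwrite('pics/w4.png',w['pixels'][:,:,::-1])
for c in(303,311,331,340,346): print(c,g[255:320,c-1:c+2].mean(1).round().astype(int).tolist())
q=[.542,-.1931,.5417]
print(proj(w,hold(q,[[x,0,64] for x in(-40,-30,-20,-10,0,18)])).round(1).tolist())
g3=g[195:225,315:330].mean(1).round().astype(int);print('front',g3.tolist())
```

```text
scene before/now, pad front col 236-238
[11, 14, 10, 10, 10, 14, 15, 16, 13, 18, 20, 16, 18, 11, 4, 13, 29, 41, 45, 46, 47, 60, 75, 80, 79, 84] [18, 15, 12, 12, 9, 8, 10, 10, 9, 10, 9, 9, 8, 7, 7, 19, 37, 51, 57, 57, 59, 73, 91, 92, 78, 66]
[13, 15, 16, 14, 13, 16, 10, 15, 16, 10, 10, 13, 10, 16, 20, 28, 40, 51, 57, 57, 51, 52, 66, 77, 81, 89] [11, 8, 8, 9, 8, 5, 8, 8, 9, 8, 13, 12, 10, 20, 25, 37, 50, 65, 72, 70, 64, 65, 79, 92, 86, 72]
303 [92, 95, 93, 94, 91, 92, 91, 92, 93, 93, 89, 90, 88, 84, 76, 55, 36, 26, 25, 21, 15, 25, 29, 47, 68, 75, 79, 80, 69, 49, 30, 21, 17, 15, 18, 19, 17, 16, 13, 22, 16, 17, 15, 25, 16, 20, 15, 17, 16, 20, 17, 19, 19, 18, 17, 14, 16, 18, 18, 18, 17, 16, 15, 15, 18]
311 [94, 94, 93, 94, 90, 92, 92, 91, 92, 92, 92, 90, 89, 83, 75, 54, 32, 26, 24, 28, 22, 29, 31, 44, 65, 75, 78, 78, 73, 48, 30, 25, 23, 23, 17, 17, 26, 20, 24, 24, 25, 23, 21, 24, 19, 23, 28, 22, 24, 20, 23, 22, 20, 17, 25, 24, 25, 20, 24, 23, 23, 25, 26, 21, 23]
331 [95, 95, 96, 93, 92, 93, 92, 93, 90, 91, 90, 91, 91, 86, 75, 58, 35, 21, 22, 24, 25, 23, 24, 41, 63, 75, 81, 78, 68, 51, 27,
[... 208 characters left out ...]
, 28, 19, 23, 27, 25, 22, 40, 59, 74, 80, 79, 70, 52, 28, 23, 22, 23, 18, 15, 16, 21, 14, 19, 24, 21, 22, 16, 17, 13, 12, 14, 14, 18, 16, 14, 17, 18, 15, 15, 16, 24, 15, 22, 18, 16, 19, 20, 14]
346 [94, 97, 94, 94, 92, 94, 92, 93, 90, 92, 90, 90, 90, 86, 75, 55, 38, 27, 25, 25, 29, 29, 24, 42, 57, 73, 80, 77, 69, 49, 32, 22, 21, 23, 23, 27, 34, 46, 62, 74, 77, 72, 65, 49, 26, 23, 19, 17, 23, 24, 20, 30, 23, 23, 26, 19, 23, 30, 24, 26, 24, 24, 27, 27, 24]
[[321.8, 350.5], [321.9, 329.5], [322.0, 307.7], [322.1, 285.2], [322.3, 262.0], [322.5, 218.3]]
front [112, 111, 111, 109, 109, 109, 109, 110, 109, 109, 110, 109, 109, 109, 109, 109, 108, 107, 93, 61, 28, 15, 17, 20, 21, 21, 25, 24, 25, 26]
```

arm_command --steps '[{"rot": [0,0,0],"slide": [0,0,-0.001],"grip": 0},{"rot": [0,0,0],"slide": [0,0,-0.001],"grip": 0},{"rot": [0,0,0],"slide": [0,0,-0.001],"grip": 0},{"rot": [0,0,0],"slide": [0,0,-0.001],"grip": 0},{"rot": [0,0,0],"slide": [0,0,-0.001],"grip": 0},{"rot": [0,0,0],"slide": [0,0,-0.001],"grip": 0},{"rot": [0,0,0],"slide": [0,0,-0.001],"grip": 0},{"rot": [0,0,0],"slide": [0,0,0],"grip": 0}]'

```text
time: 11.1
ee_pos: [0.5226, -0.2031, 0.0297]
eef_rot: [0.963, 0.27, 0.0, -0.0]
ft_force: [-2.8, 0.8, 7.3]
width: 0.0008
grip_force: 3.6
```

arm_command --steps '[{"rot": [0,0,0],"slide": [0,0,-0.001],"grip": 0},{"rot": [0,0,0],"slide": [0,0,-0.001],"grip": 0},{"rot": [0,0,0],"slide": [0,0,-0.001],"grip": 0},{"rot": [0,0,0],"slide": [0,0,-0.001],"grip": 0},{"rot": [0,0,0],"slide": [0,0,-0.001],"grip": 0},{"rot": [0,0,0],"slide": [0,0,-0.001],"grip": 0},{"rot": [0,0,0],"slide": [0,0,-0.0005],"grip": 0},{"rot": [0,0,0],"slide": [0,0,0],"grip": 0}]'

```text
time: 12.1
ee_pos: [0.5227, -0.2031, 0.0235]
eef_rot: [0.963, 0.27, 0.0, -0.0]
ft_force: [-2.9, 1.1, 10.4]
width: 0.0003
grip_force: 5.0
```

Run:
```python
from h import *
from bench import sensors, eyes
import cv2
s=sensors.read_state();print(s['ee_pos'],s['ft_force'])
S=cv2.imread('pics/scene0.png',0).astype(int)
N=cv2.cvtColor(eyes.camera('scene')['pixels'],cv2.COLOR_RGB2GRAY).astype(int)
for c in(236,239): print(S[312:338,c].tolist(),N[312:338,c].tolist())
w=eyes.camera('wrist');g=cv2.cvtColor(w['pixels'],cv2.COLOR_RGB2GRAY).astype(float)
cv2.imwrite('pics/w5.png',w['pixels'][:,:,::-1])
q=[.542,-.1931,.5417]
for z in(64,50):print(proj(w,hold(q,[[x,0,z] for x in(-10,0,18)])).round(1).tolist())
print('front',g[195:235,315:330].mean(1).round().astype(int).tolist())
print(g[255:320,331].astype(int).tolist());print(g[255:320,346].astype(int).tolist())
```

```text
[ 0.52270136 -0.20310741  0.02345584] [-2.92828444  1.07139174 10.41957984]
[11, 14, 10, 10, 10, 14, 15, 16, 13, 18, 20, 16, 18, 11, 4, 13, 29, 41, 45, 46, 47, 60, 75, 80, 79, 84] [44, 37, 22, 11, 8, 9, 7, 9, 11, 6, 8, 8, 11, 7, 9, 6, 9, 8, 9, 24, 44, 55, 56, 53, 56, 61]
[13, 15, 16, 14, 13, 16, 10, 15, 16, 10, 10, 13, 10, 16, 20, 28, 40, 51, 57, 57, 51, 52, 66, 77, 81, 89] [48, 44, 30, 17, 11, 6, 10, 11, 12, 9, 5, 10, 9, 7, 8, 4, 8, 6, 7, 18, 36, 53, 60, 60, 57, 59]
[[322.1, 298.7], [322.2, 273.9], [322.5, 227.0]]
[[322.0, 284.4], [322.1, 261.3], [322.3, 217.7]]
front [112, 112, 112, 111, 112, 112, 112, 111, 111, 112, 112, 111, 111, 111, 111, 111, 111, 109, 96, 64, 32, 18, 19, 20, 23, 22, 24, 25, 26, 25, 28, 26, 28, 25, 26, 28, 26, 27, 26, 26]
[60, 66, 63, 64, 63, 64, 65, 75, 79, 88, 88, 97, 96, 97, 98, 95, 97, 96, 91, 94, 95, 92, 93, 88, 93, 94, 91, 88, 77, 57, 33, 24, 20, 19, 13, 27, 30, 20, 27, 15, 20, 19, 21, 28, 28, 25, 19, 22, 20, 15, 17, 16, 19, 16, 22, 25, 19, 27, 24, 21, 30, 16, 22, 20, 26]
[63, 63, 64, 62, 63, 65, 64, 72, 82, 85, 88, 94, 93, 96, 101, 95, 96, 94, 95, 95, 92, 88, 93, 95, 94, 89, 86, 86, 78, 57, 39, 26, 25, 21, 30, 29, 33, 43, 67, 79, 80, 78, 70, 46, 14, 22, 19, 25, 15, 29, 16, 19, 27, 22, 34, 27, 25, 38, 24, 19, 29, 23, 28, 19, 30]
```

arm_command --steps '[{"rot": [0,0,0],"slide": [0,0,-0.001],"grip": 0},{"rot": [0,0,0],"slide": [0,0,-0.0007],"grip": 0},{"rot": [0,0,0],"slide": [0,0,0],"grip": 0},{"rot": [0,0,0],"slide": [0.0017,0.001,0],"grip": 0},{"rot": [0,0,0],"slide": [0.0017,0.001,0],"grip": 0},{"rot": [0,0,0],"slide": [0.0017,0.001,0],"grip": 0},{"rot": [0,0,0],"slide": [0.0017,0.001,0],"grip": 0},{"rot": [0,0,0],"slide": [0,0,0],"grip": 0}]'

```text
time: 13.2
ee_pos: [0.5253, -0.2028, 0.0222]
eef_rot: [0.964, 0.268, -0.003, 0.0]
ft_force: [-23.0, -5.6, 29.3]
width: 0.0007
grip_force: 14.6
```

arm_command --steps '[{"rot": [0,0,0],"slide": [0,0,0.001],"grip": 0},{"rot": [0,0,0],"slide": [0,0,0],"grip": 0},{"rot": [0,0,0],"slide": [0.0017,0.001,0],"grip": 0},{"rot": [0,0,0],"slide": [0.0017,0.001,0],"grip": 0},{"rot": [0,0,0],"slide": [0,0,0],"grip": 0},{"rot": [0,0,0],"slide": [0,0,0],"grip": 0},{"rot": [0,0,0],"slide": [0,0,0],"grip": 0},{"rot": [0,0,0],"slide": [0,0,0],"grip": 0}]'

```text
time: 14.2
ee_pos: [0.5321, -0.199, 0.0228]
eef_rot: [0.963, 0.269, -0.0, 0.001]
ft_force: [-6.0, -4.3, 10.1]
width: 0.0003
grip_force: 5.2
```

```bash
cat > k.py <<'E'
from h import *
from bench import sensors, eyes
import cv2,sys
s=sensors.read_state();e=np.array(s['ee_pos']);f=np.array(s['ft_force'])
q=[.542,-.1931,.5417];c,sn=np.cos(q[2]),np.sin(q[2])
d=e-[q[0],q[1],0];print('t',s['time'],'holder xy',(c*d[0]+sn*d[1]).round(4),(-sn*d[0]+c*d[1]).round(4),'z',e[2].round(4),'F along,cross,z',[(c*f[0]+sn*f[1]).round(1),(-sn*f[0]+c*f[1]).round(1),f[2].round(1)])
def orange(im):
    h=cv2.cvtColor(im,cv2.COLOR_RGB2HSV);m=(h[...,0]<18)&(h[...,1]>150)&(h[...,2]>60)
    return m.astype('uint8')
p=eyes.camera('scene');N=p['pixels'][270:370,220:300]
S=cv2.cvtColor(cv2.imread('pics/scene0.png'),cv2.COLOR_BGR2RGB)[270:370,220:300]
# keeper shift: front rail edge = rightmost orange column per row
a,b=[[int(np.flatnonzero(r).max()) if r.any() else -1 for r in orange(x)[38:78:3]] for x in(S,N)]
print(a);print(b)
pr=proj(p,hold(q,[[30,0,43],[52,0,43]]));print('22mm=',(pr[1]-pr[0]).round(1))
print('pad col 239',cv2.cvtColor(N,cv2.COLOR_RGB2GRAY)[42:72,19].tolist())
E
python3 k.py
```

```text
t 14.2 holder xy -0.0116 0.0 z 0.0228 F along,cross,z [np.float64(-7.4), np.float64(-0.6), np.float64(10.1)]
[43, 45, 45, 43, 42, 41, 40, 39, 39, 39, 37, 37, 36, 35]
[43, 45, 45, 44, 42, 42, 41, 40, 39, 38, 37, 37, 36, 35]
22mm= [16.4  3. ]
pad col 239 [48, 44, 31, 20, 10, 6, 9, 6, 11, 8, 5, 9, 9, 9, 9, 8, 11, 7, 4, 14, 31, 47, 59, 59, 59, 61, 63, 63, 63, 64]
```

arm_command --steps '[{"rot": [0,0,0],"slide": [0.0017,0.001,0],"grip": 0},{"rot": [0,0,0],"slide": [0.0017,0.001,0],"grip": 0},{"rot": [0,0,0],"slide": [0.0017,0.001,0],"grip": 0},{"rot": [0,0,0],"slide": [0.0017,0.001,0],"grip": 0},{"rot": [0,0,0],"slide": [0.0017,0.001,0],"grip": 0},{"rot": [0,0,0],"slide": [0.0017,0.001,0],"grip": 0},{"rot": [0,0,0],"slide": [0.0017,0.001,0],"grip": 0},{"rot": [0,0,0],"slide": [0,0,0],"grip": 0}]'

```text
time: 15.25
ee_pos: [0.5434, -0.1923, 0.0227]
eef_rot: [0.963, 0.269, -0.001, 0.001]
ft_force: [-7.7, -5.0, 11.1]
width: 0.0001
grip_force: 5.9
```

```bash
python3 k.py
```

```text
t 15.25 holder xy 0.0016 -0.0001 z 0.0227 F along,cross,z [np.float64(-9.2), np.float64(-0.3), np.float64(11.1)]
[43, 45, 45, 43, 42, 41, 40, 39, 39, 39, 37, 37, 36, 35]
[32, 53, 53, 52, 51, 50, 49, 49, 48, 47, 46, 46, 45, 44]
22mm= [16.4  3. ]
pad col 239 [18, 18, 20, 18, 16, 22, 35, 48, 54, 50, 45, 44, 41, 38, 33, 32, 28, 27, 27, 29, 36, 40, 40, 37, 37, 37, 38, 40, 41, 43]
```

arm_command --steps '[{"rot": [0,0,0],"slide": [0.0017,0.001,0],"grip": 0},{"rot": [0,0,0],"slide": [0.0017,0.001,0],"grip": 0},{"rot": [0,0,0],"slide": [0.0017,0.001,0],"grip": 0},{"rot": [0,0,0],"slide": [0.0017,0.001,0],"grip": 0},{"rot": [0,0,0],"slide": [0.0009,0.0005,0],"grip": 0},{"rot": [0,0,0],"slide": [0.0009,0.0005,0],"grip": 0},{"rot": [0,0,0],"slide": [0,0,0],"grip": 0},{"rot": [0,0,0],"slide": [0,0,0],"grip": 0}]'

```text
time: 16.3
ee_pos: [0.5508, -0.1879, 0.0226]
eef_rot: [0.963, 0.268, -0.002, 0.0]
ft_force: [-12.2, -5.2, 14.0]
width: 0.0005
grip_force: 8.5
```

```bash
python3 k.py
```

```text
t 16.3 holder xy 0.0102 -0.0001 z 0.0226 F along,cross,z [np.float64(-13.2), np.float64(1.8), np.float64(14.0)]
[43, 45, 45, 43, 42, 41, 40, 39, 39, 39, 37, 37, 36, 35]
[-1, 59, 60, 59, 58, 57, 56, 55, 54, 54, 53, 52, 52, 51]
22mm= [16.4  3. ]
pad col 239 [20, 24, 25, 23, 23, 21, 28, 45, 56, 57, 50, 42, 35, 28, 30, 33, 37, 41, 49, 63, 70, 74, 75, 78, 77, 75, 74, 72, 69, 64]
```

arm_command --steps '[{"rot": [0,0,0],"slide": [0.0009,0.0005,0],"grip": 0},{"rot": [0,0,0],"slide": [0.0009,0.0005,0],"grip": 0},{"rot": [0,0,0],"slide": [0.0004,0.0003,0],"grip": 0},{"rot": [0,0,0],"slide": [0,0,0],"grip": 0},{"rot": [0,0,0],"slide": [0,0,0],"grip": 0},{"rot": [0,0,0],"slide": [0,0,0],"grip": 0},{"rot": [0,0,0],"slide": [0,0,0],"grip": 0},{"rot": [0,0,0],"slide": [0,0,0],"grip": 0}]'

```text
time: 17.35
ee_pos: [0.551, -0.1878, 0.0225]
eef_rot: [0.964, 0.268, -0.004, 0.0]
ft_force: [-22.0, -7.4, 20.0]
width: 0.0
grip_force: 12.1
```

```bash
python3 k.py
```

```text
t 17.35 holder xy 0.0104 -0.0001 z 0.0225 F along,cross,z [np.float64(-22.7), np.float64(5.0), np.float64(20.0)]
[43, 45, 45, 43, 42, 41, 40, 39, 39, 39, 37, 37, 36, 35]
[-1, 59, 60, 59, 58, 57, 56, 55, 54, 54, 53, 52, 52, 51]
22mm= [16.4  3. ]
pad col 239 [16, 17, 19, 21, 23, 22, 23, 37, 53, 55, 51, 45, 36, 28, 29, 31, 38, 36, 37, 39, 44, 56, 66, 72, 76, 79, 78, 76, 71, 65]
```

arm_command --steps '[{"rot": [0,0,0],"slide": [-0.0017,-0.001,0],"grip": 0},{"rot": [0,0,0],"slide": [-0.0017,-0.001,0],"grip": 0},{"rot": [0,0,0],"slide": [-0.0017,-0.001,0],"grip": 0},{"rot": [0,0,0],"slide": [0,0,0.003],"grip": 0},{"rot": [0,0,0],"slide": [0,0,0.01],"grip": 0},{"rot": [0,0,0],"slide": [0,0,0.03],"grip": 0},{"rot": [0,0,0],"slide": [0,0,0.04],"grip": 0},{"rot": [0,0,0],"slide": [0,0,0.04],"grip": 0}]'

```text
time: 18.4
ee_pos: [0.5502, -0.1864, 0.1465]
eef_rot: [0.963, 0.27, -0.0, -0.0]
ft_force: [1.6, -0.1, -0.4]
width: 0.0005
grip_force: 0.0
```

```bash
python3 k.py
python3 - <<'E'
from h import *
from bench import eyes
import cv2
w=eyes.camera('wrist');im=w['pixels'];q=[.542,-.1931,.5417]
g=cv2.cvtColor(im,cv2.COLOR_RGB2GRAY).astype(float)
for z in(64,54,50):
    u=proj(w,hold(q,[[-40,11,z],[-40,-11,z],[-10,11,z],[-10,-11,z],[0,0,z]])).round(1);print(z,u.tolist())
r=int(proj(w,hold(q,[-10,0,54]))[0,1])
for k in(-8,0,8):print(r+k,g[r+k,295:360].astype(int).tolist())
cv2.imwrite('pics/w6.png',im[:,:,::-1])
s=eyes.camera('scene');N=cv2.cvtColor(s['pixels'],cv2.COLOR_RGB2GRAY);S=cv2.imread('pics/scene0.png',0)
for z in(64,54,50):print(z,proj(s,hold(q,[-20,-11,z])).round(1).tolist())
for c in(206,209,212):print(c,S[305:345,c].tolist(),N[305:345,c].tolist())
E
```

```text
t 18.4 holder xy 0.0105 0.0015 z 0.1465 F along,cross,z [np.float64(1.3), np.float64(-0.9), np.float64(-0.4)]
[43, 45, 45, 43, 42, 41, 40, 39, 39, 39, 37, 37, 36, 35]
[35, 59, 59, 59, 58, 57, 56, 55, 54, 54, 53, 52, 52, 51]
22mm= [16.4  3. ]
pad col 239 [29, 24, 13, 10, 5, 7, 12, 14, 17, 26, 33, 38, 42, 47, 52, 58, 62, 63, 66, 68, 65, 58, 52, 49, 51, 51, 52, 54, 56, 61]
64 [[302.0, 305.9], [333.2, 306.0], [301.7, 265.8], [333.8, 265.9], [317.8, 251.9]]
54 [[302.5, 300.0], [332.8, 300.0], [302.2, 260.9], [333.3, 261.0], [317.8, 247.5]]
50 [[302.7, 297.7], [332.6, 297.8], [302.4, 259.1], [333.1, 259.2], [317.8, 245.8]]
252 [40, 46, 41, 45, 50, 33, 40, 45, 43, 28, 21, 27, 23, 20, 23, 14, 24, 10, 20, 17, 12, 17, 20, 25, 24, 29, 23, 24, 23, 19, 20, 27, 17, 22, 26, 22, 26, 28, 52, 76, 66, 41, 39, 44, 43, 46, 50, 50, 45, 45, 48, 45, 45, 46, 44, 47, 50, 45, 46, 57, 75, 89, 96, 112, 153]
260 [49, 46, 54, 47, 50, 42, 44, 53, 60, 45, 43, 44, 45, 50, 49, 51, 46, 51, 45, 51, 48, 50, 43, 50, 51, 52, 52, 49, 47, 49, 55, 48, 50, 46, 52, 44, 51, 50, 80, 103, 77, 46, 50, 62, 70, 68, 65, 65, 68, 69, 71
[... 644 characters left out ...]
61, 60, 54, 54, 55, 55, 55, 56, 56, 57, 64, 90, 116, 117, 93, 55, 32]
209 [52, 60, 62, 61, 55, 51, 44, 35, 28, 28, 34, 41, 47, 55, 52, 36, 16, 15, 29, 42, 46, 47, 48, 58, 74, 75, 62, 48, 45, 44, 45, 45, 46, 47, 64, 91, 101, 92, 65, 35] [21, 20, 18, 15, 13, 11, 10, 12, 14, 10, 8, 7, 6, 8, 8, 3, 5, 7, 6, 8, 24, 46, 58, 62, 60, 60, 56, 56, 54, 56, 54, 56, 57, 58, 78, 106, 119, 109, 78, 46]
212 [34, 28, 34, 42, 46, 54, 61, 64, 61, 56, 50, 45, 35, 31, 25, 22, 13, 9, 20, 37, 46, 46, 48, 52, 66, 76, 69, 55, 46, 46, 45, 45, 46, 46, 53, 75, 100, 103, 82, 50] [11, 7, 6, 5, 6, 13, 5, 7, 4, 8, 5, 7, 5, 5, 7, 6, 4, 5, 8, 6, 11, 32, 51, 59, 61, 58, 56, 54, 55, 55, 55, 57, 55, 56, 63, 85, 109, 114, 92, 58]
```

```bash
python3 -c "
from bench import order
print(order.close_job())"
```

```text
the job is handed in; nothing more can be done
None
```

The job is handed in with the rose-gold case clamped: I pressed the pad to its stop and slid the keeper away to its stop. After I lifted clear, the camera showed the pad staying about 9–10 mm down and the keeper unmoved, and I never touched the steel holder.

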